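# Draw out the telescoping tool rest at the uncut blank

## Task

Two telescoping tool rests stand on the bench, one with an uncut bamboo blank on its seat, the other with a finished tea whisk. At the one with the plain, uncut blank, squeeze the handle's side button in, draw the handle out past its first stop to the second stop, and hold it there: finish while still gripping it, button in and rod fully out against its spring. Do not draw out the other rest or press its button, and leave the blank, whisk, bowl and mallet standing where they are.

Things in the scene. Friction and masses are not known exactly. Their poses are not given: they have to be found in the camera images.
- gauge_a: one of two alike telescoping tool rests, fixed: dark wood plinth (its x -95 to 105, y -105 to 30, 18 mm high); over it along x a square steel tube, 32 mm wide, x -80 to 100 at y 0, axis 78 mm above the bench, top at 94; round seat on the -y side. Origin on the bench under the tube's axis, z up. The black handle at the tube's -x mouth is drawn out along -x, roughly towards the robot
- handle_a (a point): centre of gauge_a's black handle block, 36 (x) x 30 (y) x 40 mm (z), 78 mm above the bench, on a 16 mm square rod; axes as the gauge's, at x = -105 mm in its frame when home. A 14 mm long, 12 mm high wooden nosing on its -x end. Steel release button on its +y face, -y face plain: gripping across y squeezes the button. 50 mm free on either side, open above
- rest_a (a joint): how far gauge_a's rod is drawn out, m: 0 home (start), first stop 0.060, second stop 0.120 (solid end of travel). A spring pulls it back with 3 N at home, 6.6 N at the second stop. With the button out a catch locks it at home (2 mm play); let go farther out it runs back and catches at the first stop. With the button held in it slides past the first stop freely
- button_a (a joint): gauge_a's release button, m: 0 out, 0.005 fully in. Steel pad 24 (x) x 26 mm (z) centred on the handle's +y face, 6 mm proud when out, 1 mm when in (36 / 31 mm over handle and button); moves along the gauge's -y with 2 N rising to 6 N, springs out when let go. Frees the rod only while over 3 mm in; travels with the handle
- seat_a (a point): centre of the top of the round wooden seat (62 mm across) of gauge_a, 24 mm above the bench, at x = 10, y = -66 mm in the gauge's frame
- gauge_b: one of two alike telescoping tool rests, fixed: dark wood plinth (its x -95 to 105, y -105 to 30, 18 mm high); over it along x a square steel tube, 32 mm wide, x -80 to 100 at y 0, axis 78 mm above the bench, top at 94; round seat on the -y side. Origin on the bench under the tube's axis, z up. The black handle at the tube's -x mouth is drawn out along -x, roughly towards the robot
- handle_b (a point): centre of gauge_b's black handle block, 36 (x) x 30 (y) x 40 mm (z), 78 mm above the bench, on a 16 mm square rod; axes as the gauge's, at x = -105 mm in its frame when home. A 14 mm long, 12 mm high wooden nosing on its -x end. Steel release button on its +y face, -y face plain: gripping across y squeezes the button. 50 mm free on either side, open above
- rest_b (a joint): how far gauge_b's rod is drawn out, m: 0 home (start), first stop 0.060, second stop 0.120 (solid end of travel). A spring pulls it back with 3 N at home, 6.6 N at the second stop. With the button out a catch locks it at home (2 mm play); let go farther out it runs back and catches at the first stop. With the button held in it slides past the first stop freely
- button_b (a joint): gauge_b's release button, m: 0 out, 0.005 fully in. Steel pad 24 (x) x 26 mm (z) centred on the handle's +y face, 6 mm proud when out, 1 mm when in (36 / 31 mm over handle and button); moves along the gauge's -y with 2 N rising to 6 N, springs out when let go. Frees the rod only while over 3 mm in; travels with the handle
- seat_b (a point): centre of the top of the round wooden seat (62 mm across) of gauge_b, 24 mm above the bench, at x = 10, y = -66 mm in the gauge's frame
- blank: uncut bamboo blank, a plain straight cylinder 33 mm across and 110 mm tall with one ring-like node (37 mm across) 38 mm up, standing upright on one of the two seats. Origin at the centre of its foot, z up its axis
- whisk: finished bamboo tea whisk, 30 mm handle 45 mm tall below a bulb of fine tines 52 mm across, 100 mm tall in all, standing upright on the other seat. Origin at the centre of its foot, z up its axis
- bowl: terracotta tea bowl 116 mm across, 70 mm tall, at the right of the bench; a bystander. Origin at the centre of its foot
- mallet: wooden mallet about 240 mm long lying at the left of the bench; a bystander. Origin under the middle
Things that resemble listed ones, but are neither listed nor needed, are in the scene too. Leave any purple look-alike of the blank alone.

How it is judged:
By the outcome, as a careful person would: the job done as asked, in the order asked, and still so for the second after the job is handed in, while the arm keeps its last pose, push and grip.
It also fails if it takes over 32 s, if anything falls off the work surface, if the arm or the gripper's body presses on something with over 40 N, if the wrist force passes 120 N, or if a joint passes its speed limit or range.

## Robot

A 6-joint arm with a two-finger parallel gripper is mounted at the origin on the work surface. World frame = base frame: x ahead of the robot, y to its left, z up, the work surface at z = 0. Lengths are in m, angles in rad, forces in N, time in s.
With the tool pointing down it reaches from about 0.3 to 0.775 m from the base axis. Payload 14.6 kg.
Tool frame: the origin (TCP) lies midway between the tips of the shut fingers; the grasp point (between the pads) lies 19 mm behind it (robot.grasp_offset is the distance from the TCP to the grasp point, in m); z points along the fingers, y is the line along which they close (so a half turn about z gives the same grasp; the last joint's range is limited). The gripper opens to 85 mm and grips with 20 to 120 N. Pads are 22 mm wide; open, the fingers measure 114 mm over their backs; the gripper's body (76 mm by 85 mm) begins 54 mm behind the grasp point. The pads swing forward as they close: fully open they stand 13 mm farther back than shut.
Start: joints at [-1.323, 0.3, 1.521, -0, 1.321, -0.067], TCP at [0.17, -0.523, 0.196] pointing down, gripper open.
Joint ranges: [-3.03, 3.03], [-0.79, 2.21], [0.23, 2.52], [-1.04, 4.18], [0, 3.07], [-2.55, 2.55]. Speed limits (rad/s): [2.22, 2.22, 2.57, 3.14, 3.14, 3.14].

## Interface

Orientations are given as a unit quaternion [x, y, z, w].
In Python, from workcell import robot gives the robot as it stands. The module is installed in compiled form; this text tells all that it offers.
- The arm moves only by the shell command python3 -m crank 'ROWS' [OPENING] [FORCE]. ROWS is JSON, a list of rows, each a list of 6 numbers: the shift along the world's x, y, z in cm, then the turn, a rotation vector about the world's x, y, z in rad. A call has 1 to 10 rows; each row is the pose to reach, as a shift and turn from the pose commanded when the call began; what a row does not reach only later rows make up. A row lasts 1/8 s, in which the tool goes at most 62.5 mm and 10.7 degrees, less where a joint would pass 70% of its speed; a pose out of reach is approached as far as the arm can. A call with a gripper value outside its range is refused whole. OPENING is the gripper's target within -1 to 1 (shut at 1, half-way at 0, fully open at -1), set as the call begins (- or left out, the last holds). The fingers move at their own pace and stop on an object; FORCE is the grip in N (left out, the last holds). Time passes only in rows, so rows that repeat a pose let the fingers close. It gives the time, the measured TCP pose, the force, the opening and the grip force at its end, in the units of the state.
- robot.sense(): the state, without advancing time (a new reading comes with each control period).
- robot.camera(name): name is "side" or "top" or "wrist"; returns (picture, depth): 400x640x3 uint8, red, green, blue; 400x640 float32, m along the optical axis (not along the pixel's ray), 0 where there is no reading.
- robot.camera_model(name): a dict with "fov_y" (degrees; the focal length in pixels is half the picture's height over the tangent of half this angle, whatever the lens; pixels are square), "cx", "cy" (the principal point, pixels), "D" ([k1, k2, p1, p2, k3] as OpenCV has them; the pictures are not rectified), "extrinsics" (4x4, takes a point from camera to world coordinates); the wrist camera has in their place "tool_from_camera" (4x4, takes a point from camera to tool coordinates, whose origin is the TCP and whose axes are the flange's). Camera axes: x right, y down, z forward; pixel columns grow to the right and rows downward; lengths in m; the calibration is good to about 2 mm. A picture is of the moment at which its call begins: read the wrist's pose just before it. camera_model takes no time and is no camera call.
- robot.job_done(): hands the job in; it is judged then, once.
Trained networks look in the newest picture that a camera, given by its name, has taken for a name from the list of things; names that differ only in an ending like _2 or _b are one class to them, and where a whole thing is asked for, a point or a joint stands for the part that bears it (a point fixed in the world has none). Each returns a list of dicts, best first, with "confidence" (0 to 1); they miss things now and then, are a little off and sometimes report something else, mostly with a low value. They report only what shows in the picture. A call takes as long as a camera call. They do not tell look-alikes from the thing itself.
- robot.recognise(target, camera): "location" ([x, y, z] in m, in the coordinates of the camera as it stood for that picture, good to about 4 mm: the middle of the surface that is visible of it).
- robot.trace(target, camera): "mask" (400x640 bool, what is visible of it).
- robot.place_of(target, camera): "location" ([x, y, z] in m, in the coordinates of the camera as it stood for that picture, good to about 4 mm: a listed point, or the origin of a listed thing).
The state is a dict: "time_s": time; "joints": joint angles; "qd": joint speeds; "tau": joint torques, N m; "tcp_pos": TCP position; "orientation": TCP orientation; "contact_force": force on the tool from outside, world axes, zero at the start; "ft_torque": the same for the moment, N m; "finger_gap": opening from 0.0 (shut) to 1.0 (fully open); "finger_force": force on a finger pad.
Only numpy, scipy, OpenCV 4.12 (cv2) and the standard library are available. Lean on these libraries where they do the work, as an engineer would, in place of code of your own. Each camera call takes 0.05 s, during which the arm holds its last target. There are 200 camera calls.

## Working session

There is one attempt and no reset: what is moved stays moved. The work goes in short steps, Python scripts to look and compute and a shell command to move; the robot and the scene stay as the last step left them, time stands still between calls to the robot, and variables do not carry over. Pictures are saved under pics/ and viewed, at most 10 in all, crops included, and the job is handed in when it is done.

```bash
mkdir -p pics; cat > h.py <<'E'
import numpy as np,cv2
from workcell import robot
def cam(n):
    p,d=robot.camera(n); return p,d
def world(n,loc):
    m=robot.camera_model(n); return (np.array(m["extrinsics"])@np.append(loc,1))[:3]
def pix(n,loc):
    m=robot.camera_model(n); f=200/np.tan(np.radians(m["fov_y"]/2))
    K=np.array([[f,0,m["cx"]],[0,f,m["cy"]],[0,0,1]])
    return cv2.projectPoints(np.array([loc],float),np.zeros(3),np.zeros(3),K,np.array(m["D"],float))[0].ravel()
E
python3 - <<'E'
from h import *
for n in("top","side"):
    p,d=cam(n); cv2.imwrite(f"pics/{n}0.png",p[:,:,::-1])
    for t in("handle_a","seat_a","gauge_a","blank","whisk","button_a"):
        for r in robot.place_of(t,n)[:4]:
            print(n,t,round(r["confidence"],2),world(n,r["location"]).round(3),pix(n,r["location"]).round())
print(robot.sense()["time_s"],robot.sense()["orientation"],robot.sense()["tcp_pos"])
E
```

```text
top handle_a 0.71 [0.559 0.106 0.077] [289. 218.]
top handle_a 0.6 [ 0.57  -0.163  0.073] [366. 214.]
top seat_a 0.84 [0.68  0.073 0.023] [299. 184.]
top seat_a 0.56 [ 0.662 -0.259  0.028] [391. 189.]
top seat_a 0.29 [ 0.573 -0.163  0.072] [366. 214.]
top gauge_a 0.93 [ 0.678 -0.192  0.002] [372. 185.]
top gauge_a 0.77 [0.653 0.134 0.002] [283. 192.]
top blank 0.68 [ 0.478 -0.262  0.001] [391. 240.]
top blank 0.57 [ 0.701 -0.409 -0.   ] [430. 179.]
top blank 0.55 [ 0.664 -0.262  0.021] [392. 189.]
top whisk 0.67 [0.68  0.073 0.027] [299. 184.]Traceback (most recent call last):
  File "<stdin>", line 5, in <module>
ValueError: it knows: blank, bowl, gauge, handle, mallet, seat, whisk
```

View pics/top0.png

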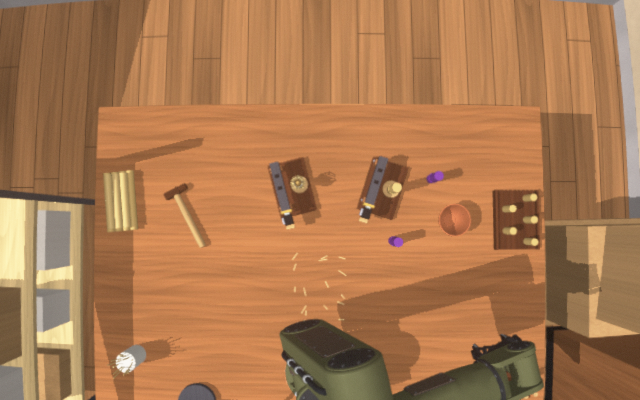

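The top view shows two rests. The left one is at about (283,192) with a tined whisk at (299,184). The right one is at about (372,185) with a light plain cylinder at (396,187). There are purple look-alikes at (396,241) and (435,177). The right rest fits the description, and I'll confirm it with an enlarged crop and the side view.

```bash
python3 - <<'E'
from h import *
p,d=cam("top"); c=p[145:255,255:415,::-1]; cv2.imwrite("pics/crop1.png",cv2.resize(c,None,fx=5,fy=5,interpolation=cv2.INTER_CUBIC))
p,d=cam("side"); cv2.imwrite("pics/side0.png",p[:,:,::-1])
for t in("handle_a","seat_a","gauge_a","blank","whisk"):
    for r in robot.place_of(t,"side")[:4]:
        print(t,round(r["confidence"],2),world("side",r["location"]).round(3),pix("side",r["location"]).round())
s=robot.sense();print(s["time_s"],s["orientation"],s["tcp_pos"],robot.grasp_offset)
E
```

```text
handle_a 0.78 [ 0.57  -0.16   0.078] [321. 236.]
handle_a 0.6 [0.556 0.108 0.084] [300. 186.]
seat_a 0.76 [0.681 0.069 0.019] [337. 202.]
seat_a 0.74 [ 0.66  -0.263  0.023] [359. 269.]
gauge_a 0.89 [ 0.651  0.132 -0.001] [325. 198.]
gauge_a 0.81 [ 0.676 -0.192  0.002] [357. 256.]
gauge_a 0.71 [ 0.557  0.481 -0.001] [286. 155.]
blank 0.85 [ 0.661 -0.259  0.028] [359. 266.]
blank 0.83 [ 0.703 -0.411 -0.002] [390. 312.]
blank 0.62 [ 0.476 -0.267  0.004] [297. 285.]
whisk 0.79 [0.675 0.077 0.025] [335. 200.]
0.65 [ 9.87641066e-01  1.56732652e-01 -7.44939915e-06 -1.05342541e-05] [ 0.17027198 -0.52297078  0.19588404] 0.0187
```

View pics/crop1.png

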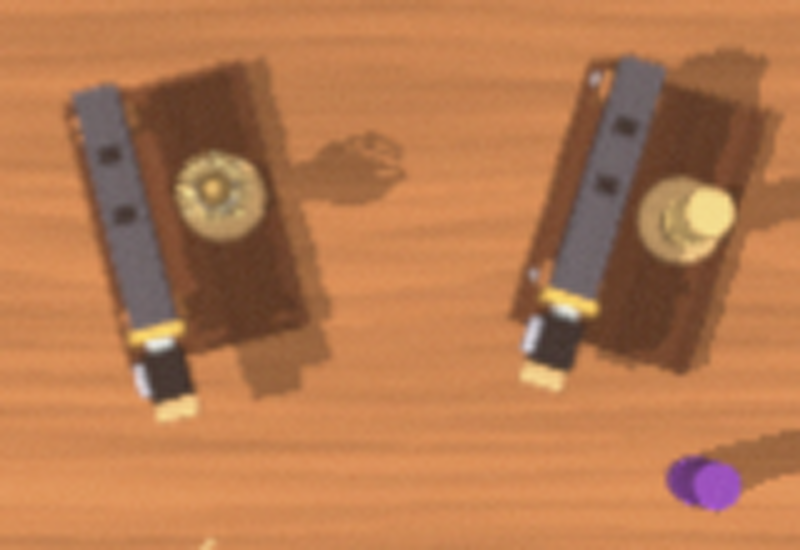

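View pics/side0.png

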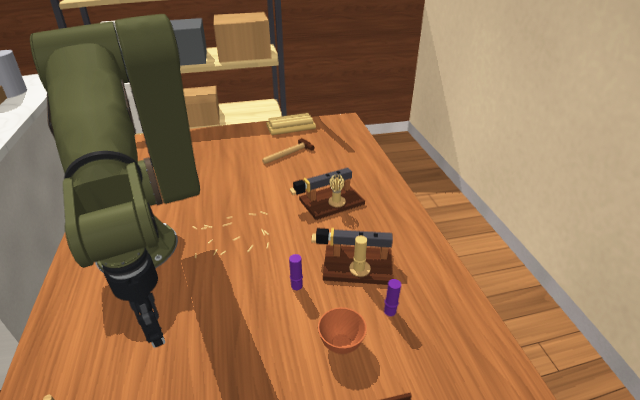

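The crop confirms it. The plain ringless-topped cylinder stands on the right rest's seat at top pixel (396,187), with its handle at (366,214), and the tined whisk is on the left rest. In the side view the blank is at (360,255), behind the handle at (321,236). I'll move above that handle with the fingers turned across it.

```bash
python3 -m crank '[[5,3,1,0,0,-0.06],[10,8,2,0,0,-0.12],[15,13,2,0,0,-0.2],[20,18,2,0,0,-0.27],[25,22,2,0,0,-0.34],[30,26,2,0,0,-0.41],[34,30,2,0,0,-0.48],[37,33,2,0,0,-0.54],[39,35,2,0,0,-0.585],[39,36,2,0,0,-0.585]]' -1 40
python3 -m crank '[[0,0,0,0,0,0],[0,0,0,0,0,0]]'
python3 - <<'E'
from h import *
from scipy.spatial.transform import Rotation as R
s=robot.sense(); p,d=robot.camera("wrist"); cv2.imwrite("pics/w1.png",p[:,:,::-1])
T=np.eye(4);T[:3,:3]=R.from_quat(s["orientation"]).as_matrix();T[:3,3]=s["tcp_pos"]
W=T@np.array(robot.camera_model("wrist")["tool_from_camera"])
for t in("handle_a","seat_a","gauge_a"):
    for r in robot.place_of(t,"wrist")[:3]: print(t,r["confidence"],(W@np.append(r["location"],1))[:3].round(4),pix("wrist",r["location"]).round())
print(T.round(3),s["joints"],s["time_s"])
E
```

```text
time_s: 1.9
tcp_pos: [0.561, -0.1616, 0.2153]
orientation: [0.991, -0.134, -0.0, -0.0]
contact_force: [0.2, -0.8, 0.5]
finger_gap: 1.001
finger_force: 0.0
time_s: 2.15
tcp_pos: [0.5597, -0.1639, 0.2161]
orientation: [0.991, -0.135, 0.0, 0.0]
contact_force: [0.3, 0.1, 0.9]
finger_gap: 1.002
finger_force: 0.0
handle_a 0.89 [0.5545 0.1087 0.0781] [113. 244.]
handle_a 0.65 [ 0.5732 -0.1645  0.0797] [314. 173.]
seat_a 0.94 [0.6794 0.073  0.0234] [122. 137.]
seat_a 0.77 [ 0.6638 -0.2591  0.024 ] [369.  75.]
gauge_a 0.92 [ 0.6747 -0.1931  0.0007] [315.  83.]
gauge_a 0.88 [ 0.655   0.1335 -0.0038] [105. 164.]
[[ 0.964 -0.268  0.     0.56 ]
 [-0.268 -0.964 -0.    -0.164]
 [ 0.     0.    -1.     0.216]
 [ 0.     0.     0.     1.   ]] [-3.47587647e-01  3.60035125e-01  1.39425987e+00 -1.58891855e-04
  1.38702725e+00  1.49413939e+00] 2.15
```

View pics/w1.png

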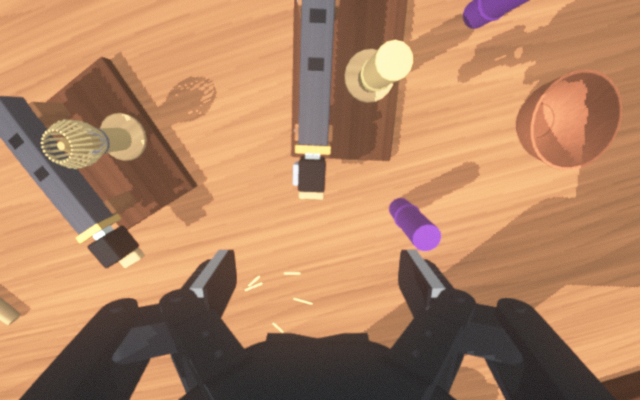

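The wrist view shows the blank on the centre rest at (390,65), with the handle block at (312,172) and its button on the left at (296,174). The whisk rest is off to the left. I'll refine the handle pose and yaw from depth.

```bash
python3 - <<'E'
from h import *
from scipy.spatial.transform import Rotation as R
s=robot.sense(); p,d=robot.camera("wrist")
T=np.eye(4);T[:3,:3]=R.from_quat(s["orientation"]).as_matrix();T[:3,3]=s["tcp_pos"]
m=robot.camera_model("wrist");W=T@np.array(m["tool_from_camera"]);f=200/np.tan(np.radians(m["fov_y"]/2))
K=np.array([[f,0,m["cx"]],[0,f,m["cy"]],[0,0,1]])
v,u=np.mgrid[0:210,270:350]; v=v.ravel();u=u.ravel()
n=cv2.undistortPoints(np.c_[u,v].astype(np.float32)[:,None],K,np.array(m["D"])).reshape(-1,2)
z=d[v,u];P=np.c_[n*z[:,None],z,np.ones(len(z))]@W.T;P=P[z>0,:3];c=p[v,u][z>0].astype(int)
t=P[(abs(P[:,2]-.094)<.006)&(P[:,0]>.61)]
h=P[(abs(P[:,2]-.098)<.006)&(P[:,0]<.6)&(c.sum(1)[:]<200)]
for q in(t,h):
    r=cv2.minAreaRect((q[:,:2]*1000).astype(np.float32)); print(len(q),r,q.mean(0).round(4))
E
```

```text
4419 ((671.0205688476562, -192.5522003173828), (33.07073211669922, 138.88726806640625), 71.13555145263672) [ 0.6765 -0.1944  0.0944]
3 ((590.8009643554688, -166.0152587890625), (20.440082550048828, 0.22673796117305756), 71.96758270263672) [ 0.5916 -0.1635  0.0956]
```

```bash
python3 - <<'E'
from h import *
from scipy.spatial.transform import Rotation as R
s=robot.sense(); p,d=robot.camera("wrist")
T=np.eye(4);T[:3,:3]=R.from_quat(s["orientation"]).as_matrix();T[:3,3]=s["tcp_pos"]
m=robot.camera_model("wrist");W=T@np.array(m["tool_from_camera"]);f=200/np.tan(np.radians(m["fov_y"]/2))
K=np.array([[f,0,m["cx"]],[0,f,m["cy"]],[0,0,1]])
v,u=np.mgrid[0:210,270:350]; v=v.ravel();u=u.ravel()
n=cv2.undistortPoints(np.c_[u,v].astype(np.float32)[:,None],K,np.array(m["D"])).reshape(-1,2)
z=d[v,u];P=np.c_[n*z[:,None],z,np.ones(len(z))]@W.T;P=P[:,:3]
X=[]
for r in range(5,205,8):
    q=P[(v==r)&(P[:,2]>.088)&(P[:,2]<.104)]
    if len(q)>4:
        c=(q[0]+q[-1])/2; w=np.hypot(*(q[0]-q[-1])[:2]); print(r,len(q),c.round(4),round(w,4),q[:,2].max().round(4)); X.append(c)
X=np.array(X);k=X[:,0]>.61; a=np.polyfit(X[k,0],X[k,1],1);print(np.degrees(np.arctan(a[0])),np.polyval(a,.5725))
E
```

```text
5 34 [ 0.7317 -0.2124  0.0932] 0.0314 0.0959
13 33 [ 0.7253 -0.2101  0.0929] 0.0306 0.0967
21 32 [ 0.7185 -0.2082  0.0933] 0.0308 0.0967
29 32 [ 0.7116 -0.2058  0.0943] 0.0299 0.0954
37 33 [ 0.7053 -0.2036  0.0928] 0.0312 0.0961
45 32 [ 0.6984 -0.2012  0.0931] 0.0304 0.0957
53 32 [ 0.6914 -0.1993  0.0932] 0.0305 0.0962
61 32 [ 0.6843 -0.1973  0.0935] 0.0307 0.0962
69 31 [ 0.6772 -0.1948  0.0945] 0.0298 0.0963
77 30 [ 0.6701 -0.1928  0.0936] 0.0301 0.0959
85 31 [ 0.6632 -0.1898  0.0932] 0.0303 0.0961
93 31 [ 0.6558 -0.1878  0.0926] 0.0306 0.0952
101 30 [ 0.6484 -0.1852  0.0934] 0.0297 0.0954
109 30 [ 0.6409 -0.1831  0.093 ] 0.0299 0.0959
117 30 [ 0.6332 -0.181   0.0932] 0.0301 0.0957
125 30 [ 0.6257 -0.1778  0.0928] 0.0304 0.0958
133 30 [ 0.6178 -0.1756  0.0922] 0.0307 0.0961
141 29 [ 0.61   -0.1729  0.0934] 0.0297 0.0962
149 34 [ 0.6025 -0.1703  0.0976] 0.0348 0.0985
165 32 [ 0.5865 -0.1622  0.094 ] 0.0338 0.0997
173 32 [ 0.5782 -0.1592  0.094 ] 0.0351 0.0999
181 32 [ 0.5699 -0.1563  0.0948] 0.0344 0.0997
189 27 [ 0.561  -0.1569  0.0971] 0.0286 0.1
-17.888686971409275 -0.16090878702661016
```

```bash
python3 -m crank '[[1.4,0.3,0,0,0,-0.042],[1.4,0.3,-4,0,0,-0.042],[1.4,0.3,-8,0,0,-0.042],[1.4,0.3,-12,0,0,-0.042],[1.4,0.3,-14.5,0,0,-0.042],[1.4,0.3,-16,0,0,-0.042],[1.4,0.3,-16,0,0,-0.042],[1.4,0.3,-16,0,0,-0.042]]' -1
python3 -m crank '[[0,0,0,0,0,0],[0,0,0,0,0,0],[0,0,0,0,0,0],[0,0,0,0,0,0],[0,0,0,0,0,0],[0,0,0,0,0,0],[0,0,0,0,0,0],[0,0,0,0,0,0]]' 1 40
python3 - <<'E'
from h import *
p,d=robot.camera("wrist"); cv2.imwrite("pics/w2.png",p[:,:,::-1]); print(robot.sense()["finger_gap"]*85)
E
```

```text
time_s: 3.45
tcp_pos: [0.5749, -0.1602, 0.057]
orientation: [0.988, -0.155, 0.001, 0.0]
contact_force: [-0.7, 0.2, -0.2]
finger_gap: 0.999
finger_force: 0.0
time_s: 4.45
tcp_pos: [0.574, -0.1614, 0.0566]
orientation: [0.988, -0.156, 0.0, 0.001]
contact_force: [-5.2, -8.4, 5.6]
finger_gap: 0.338
finger_force: 40.2
28.611659474505913
```

View pics/w2.png

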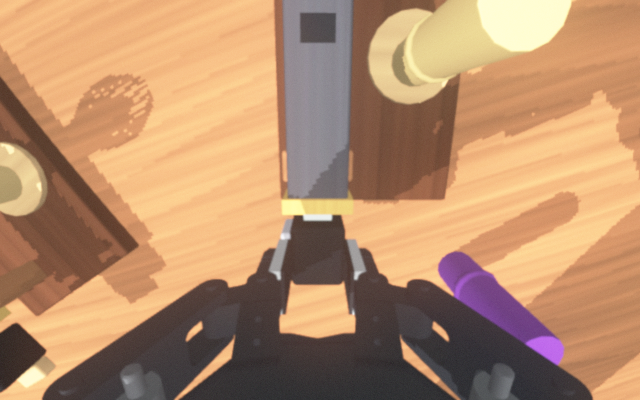

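The fingers grip the handle at (317,250), with the button side at (285,245) squeezed and the gripper at button-in width. Next is a test pull.

```bash
python3 -m crank '[[-0.5,0.1,0,0,0,0],[-1,0.25,0,0,0,0],[-1.9,0.55,0,0,0,0],[-1.9,0.55,0,0,0,0]]' 1 50
```

```text
time_s: 5.0
tcp_pos: [0.5583, -0.1563, 0.0578]
orientation: [0.988, -0.155, 0.005, 0.001]
contact_force: [16.1, -10.3, -0.5]
finger_gap: 0.315
finger_force: 49.3
```

```bash
python3 - <<'E'
from h import *
p,d=robot.camera("wrist"); cv2.imwrite("pics/w3.png",p[:,:,::-1]); s=robot.sense();print(s["finger_gap"],s["contact_force"],s["tcp_pos"],s["time_s"])
E
```

```text
0.32180216686337193 [ 16.06420163 -10.78812596   1.37062928] [ 0.5582719  -0.15628208  0.05781735] 5.05
```

View pics/w3.png

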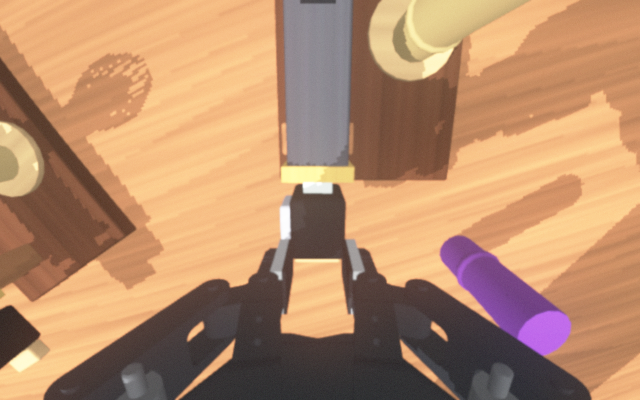

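The pads slid back to the handle's end at (317,258), and the button at (286,220) is out again. So the grasp sat too far toward -x. I'll measure the handle's extent along its axis from depth.

```bash
cat >> h.py <<'E'
from scipy.spatial.transform import Rotation as R
def prof(cols,r0,r1,yaw=-17.9):
    s=robot.sense(); p,d=robot.camera("wrist")
    T=np.eye(4);T[:3,:3]=R.from_quat(s["orientation"]).as_matrix();T[:3,3]=s["tcp_pos"]
    m=robot.camera_model("wrist");W=T@np.array(m["tool_from_camera"]);f=200/np.tan(np.radians(m["fov_y"]/2))
    K=np.array([[f,0,m["cx"]],[0,f,m["cy"]],[0,0,1]])
    v,u=np.mgrid[r0:r1,cols[0]:cols[1]]; v=v.ravel();u=u.ravel()
    n=cv2.undistortPoints(np.c_[u,v].astype(np.float32)[:,None],K,np.array(m["D"])).reshape(-1,2)
    z=d[v,u];P=(np.c_[n*z[:,None],z,np.ones(len(z))]@W.T)[:,:3]
    P=(P-s["tcp_pos"])@R.from_euler("z",yaw,degrees=True).as_matrix() # gauge axes, relative to TCP
    return u,v,P*1000,p[v,u],s
E
python3 - <<'E'
from h import *
u,v,P,c,s=prof((317,318),160,275)
for i in range(0,115,4): print(v[i],P[i].round(1),(P[i,2]/1000+s["tcp_pos"][2]).round(3),c[i])
print("row")
u,v,P,c,s=prof((270,365),215,216)
for i in range(0,95,4): print(u[i],P[i].round(1),c[i])
E
```

```text
160 [52.5  0.2 35.8] 0.094 [152 147 149]
164 [50.5  0.2 36.4] 0.094 [152 144 147]
168 [48.8  0.2 38.5] 0.096 [255 249 169]
172 [46.9  0.2 39.2] 0.097 [255 251 178]
176 [44.8  0.2 39.3] 0.097 [255 251 176]
180 [42.9  0.2 39.8] 0.098 [254 244 160]
184 [38.8  0.2 30.6] 0.088 [252 253 252]
188 [35.8  0.2 27.6] 0.085 [237 241 238]
192 [33.9  0.2 29.1] 0.087 [222 226 222]
196 [33.1  0.2 34.6] 0.092 [89 71 62]
200 [32.2  0.2 39.3] 0.097 [87 73 63]
204 [30.5  0.2 40.9] 0.099 [90 75 65]
208 [28.2  0.2 40.7] 0.098 [89 72 65]
212 [25.8  0.2 40. ] 0.098 [90 72 67]
216 [23.7  0.2 40.3] 0.098 [89 72 65]
220 [21.5  0.2 40.5] 0.098 [88 71 63]
224 [19.4  0.1 40.9] 0.099 [85 69 62]
228 [16.7  0.1 39.8] 0.098 [89 72 67]
232 [15.3  0.1 42. ] 0.1 [87 69 65]
236 [12.6  0.1 41.1] 0.099 [83 66 61]
240 [ 9.9  0.1 40.2] 0.098 [87 70 62]
244 [ 7.9  0.1 41. ] 0.099 [82 67 60]
248 [ 5.3  0.1 40.3] 0.098 [88 71 65]
252 [ 2.9  0.1 40.4] 0.098 [85 65 60]
256 [ 0.7  0.1 40.9] 0.099 [82 61 55]
260 [-14.2   0.1  17.3] 0.075 [254 244 196]
264 [-58.1  -0.1 -57.5] 0.0 [249 199 139]
268 [-62.3  -0.2 -57.3] 0.0 [242 184 12
[... 184 characters left out ...]
] [253 253 253]
286 [22.1 17.2 34. ] [254 254 254]
290 [24.2 14.4 40.1] [153 145 147]
294 [24.3 12.2 40.5] [98 82 74]
298 [24.3 10.1 40.6] [101  84  77]
302 [24.1  8.1 40. ] [97 81 74]
306 [24.3  5.9 40.5] [91 74 67]
310 [24.1  3.8 40. ] [88 71 63]
314 [24.8  1.7 41.9] [90 71 65]
318 [24.6 -0.4 41.4] [87 70 64]
322 [24.6 -2.5 41.3] [88 73 62]
326 [24.1 -4.6 39.9] [89 72 65]
330 [24.6 -6.6 41.4] [88 73 65]
334 [23.9 -8.9 39.3] [86 67 59]
338 [ 24.3 -10.9  40.4] [91 72 66]
342 [ 23.8 -13.1  38.8] [85 65 60]
346 [ -9.4 -26.2 -58.4] [228 164 116]
350 [ -9.1 -29.7 -57.6] [245 189 132]
354 [ -8.9 -33.2 -57. ] [246 191 135]
358 [ -9.2 -36.9 -58. ] [245 188 132]
362 [ -9.  -40.5 -57.4] [245 187 133]
```

```bash
python3 - <<'E'
from h import *
a=cv2.imread("pics/w2.png")[205:300,260:375];b=cv2.imread("pics/w3.png")[180:275,260:375]
cv2.imwrite("pics/z.png",cv2.resize(np.hstack([a,b]),None,fx=3.4,fy=4,interpolation=cv2.INTER_CUBIC))
print(robot.sense()["tau"])
E
```

```text
[  2.81981081 -58.66020083 -22.31741846   1.23338476   4.21713576
   0.49819523]
```

View pics/z.png

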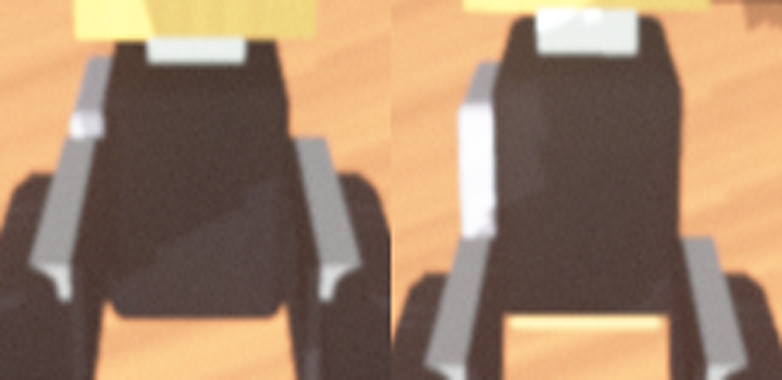

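The left crop shows the button at (88,100) still proud beside the pad. On the right it is fully out at (477,170). The lateral force was about 9 N toward gauge -y, so the hand sat too far to +y and the plain-side pad hit first. I'll regrip about 3 mm further toward -y.

```bash
python3 -m crank '[[0,0,0,0,0,0],[0,0,0,0,0,0],[0,0,0,0,0,0],[0.7,-0.3,0,0,0,0],[1.4,-0.6,0,0,0,0],[2.0,-0.9,0,0,0,0],[2.0,-0.9,0,0,0,0],[2.0,-0.9,0,0,0,0]]' -1 60
python3 -m crank '[[0,0,0,0,0,0],[0,0,0,0,0,0],[0,0,0,0,0,0],[0,0,0,0,0,0],[0,0,0,0,0,0],[0,0,0,0,0,0],[0,0,0,0,0,0]]' 1 60
python3 - <<'E'
from h import *
u,v,P,c,s=prof((317,318),200,300)
k=(P[:,2]>30)&(c.sum(1)<330); print("handle x",P[k,0].min(),P[k,0].max())
a=robot.camera("wrist")[0][205:300,260:375,::-1]
cv2.imwrite("pics/z2.png",cv2.resize(a,None,fx=5,fy=5,interpolation=cv2.INTER_CUBIC))
E
```

```text
time_s: 6.15
tcp_pos: [0.5752, -0.1634, 0.0557]
orientation: [0.988, -0.155, -0.0, -0.0]
contact_force: [-0.3, 0.7, -0.1]
finger_gap: 0.997
finger_force: 0.0
time_s: 7.02
tcp_pos: [0.5758, -0.1621, 0.0565]
orientation: [0.988, -0.155, 0.0, -0.001]
contact_force: [-0.7, 10.0, 5.7]
finger_gap: 0.326
finger_force: 59.3
handle x -16.984115582873127 16.252625308218157
```

View pics/z2.png

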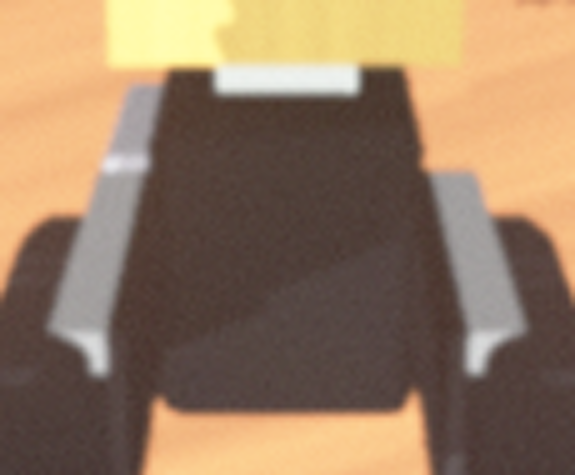

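The crop shows the pads centred on the handle, with a grey and white strip at (125,130) that may be the button's uncovered end. I'll measure it with depth.

```bash
python3 - <<'E'
from h import *
for r in (224,230,236,242,250,262):
    u,v,P,c,s=prof((274,302),r,r+1)
    print(r,[(int(u[i]),*P[i].round(0).astype(int).tolist(),int(c[i].sum())) for i in range(0,28,3)])
    u,v,P,c,s=prof((336,366),r,r+1)
    print('  R',[(int(u[i]),*P[i].round(0).astype(int).tolist(),int(c[i].sum())) for i in range(0,30,4)])
E
```

```text
224 [(274, -18, 39, -56, 547), (277, -18, 36, -57, 553), (280, -18, 33, -56, 554), (283, -18, 31, -56, 563), (286, 10, 20, 15, 506), (289, 10, 18, 16, 496), (292, 15, 14, 29, 314), (295, 16, 12, 32, 202), (298, 16, 11, 31, 188), (301, 16, 9, 32, 196)]
  R [(336, 16, -11, 31, 184), (340, 15, -13, 29, 197), (344, -18, -24, -56, 574), (348, -18, -28, -56, 571), (352, -17, -31, -55, 562), (356, -18, -35, -56, 556), (360, -18, -39, -56, 558), (364, -18, -43, -57, 559)]
230 [(274, -23, 39, -55, 567), (277, -24, 36, -56, 568), (280, -24, 34, -56, 575), (283, 10, 20, 25, 541), (286, 10, 18, 26, 493), (289, 10, 17, 26, 478), (292, 16, 13, 39, 210), (295, 16, 12, 40, 201), (298, 16, 10, 40, 197), (301, 16, 9, 40, 196)]
  R [(336, 16, -10, 39, 182), (340, 16, -12, 39, 190), (344, -24, -24, -57, 486), (348, -23, -28, -56, 556), (352, -24, -32, -56, 549), (356, -23, -35, -56, 555), (360, -23, -39, -55, 563), (364, -24, -43, -56, 569)]
236 [(274, -29, 39, -55, 579), (277, -29, 37, -55, 566), (280, -30, 34, -57, 599), (283, 10, 19, 33, 621), (286, 10, 17, 34, 592), (289, 12, 15, 39, 464), (292, 13,
[... 947 characters left out ...]
2, 201), (298, 5, 10, 42, 199), (301, 5, 9, 41, 201)]
  R [(336, 5, -10, 42, 199), (340, 5, -12, 42, 207), (344, 10, -14, 51, 193), (348, 11, -15, 53, 315), (352, 11, -17, 53, 476), (356, 11, -19, 54, 478), (360, 7, -23, 45, 225), (364, 7, -25, 45, 222)]
262 [(274, 11, 19, 66, 479), (277, 11, 18, 66, 484), (280, 11, 17, 66, 478), (283, 11, 15, 66, 332), (286, 12, 14, 67, 195), (289, 7, 14, 58, 196), (292, -2, 14, 42, 194), (295, -2, 12, 42, 196), (298, -2, 10, 42, 205), (301, -2, 9, 42, 188)]
  R [(336, -2, -10, 42, 222), (340, -2, -13, 41, 217), (344, 4, -14, 53, 205), (348, 11, -14, 65, 197), (352, 11, -16, 66, 429), (356, 11, -18, 66, 483), (360, 12, -19, 67, 475), (364, 8, -23, 59, 237)]
```

The depth says the visible fingertips end about 43 mm above the reported TCP, around z ≈ 0.10. That would mean only the handle's top edge is gripped, above the button. I'll check from the side camera.

```bash
python3 - <<'E'
from h import *
p,d=robot.camera("side"); m=robot.camera_model("side")
E=np.linalg.inv(np.array(m["extrinsics"])); t=robot.sense()["tcp_pos"]
for n,o in(("tcp",0),("grasp",.019),("z+43",.043)):
    q=pix("side",(E@np.append(np.array(t)+[0,0,o],1))[:3]); print(n,q)
a=p[150:300,230:430,::-1]
cv2.imwrite("pics/s2.png",cv2.resize(a,None,fx=4,fy=4,interpolation=cv2.INTER_CUBIC))
m=robot.camera_model("wrist");C=np.array(m["tool_from_camera"]);print(C.round(3),m["fov_y"],pix("wrist",(np.linalg.inv(C)@[0,0,0,1])[:3]))
E
```

```text
tcp [322.95740118 241.42634911]
grasp [322.96975977 236.67280322]
z+43 [322.98570511 230.5323582 ]
[[ 0.001 -0.958 -0.287  0.073]
 [ 1.     0.001  0.    -0.   ]
 [-0.    -0.287  0.958 -0.178]
 [ 0.     0.     0.     1.   ]] 71.37220437927233 [317.07021629 229.43957489]
```

View pics/s2.png

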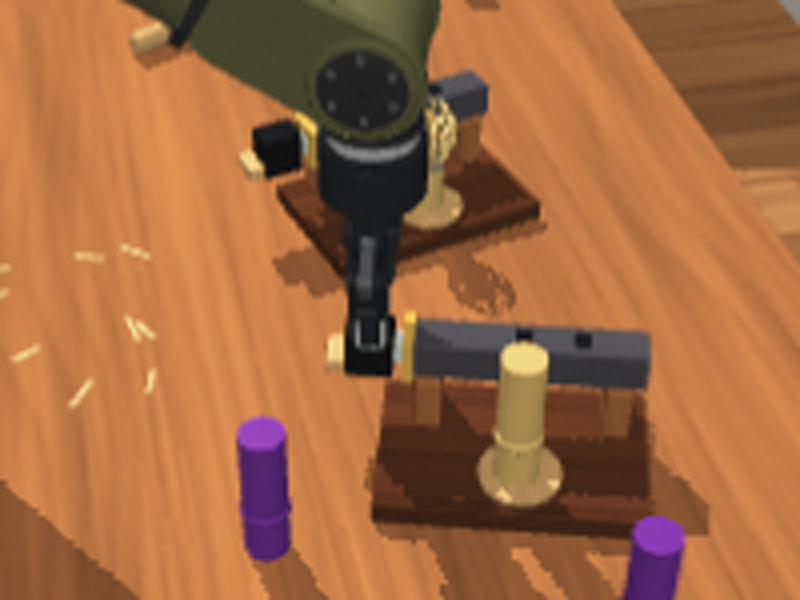

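The side crop shows the pad at (372,335) ending near row 348, about 20 mm above the reported TCP at (372,366). So the pads only hold the upper part of the handle. I'll regrip 18 mm lower, which still clears the handle top and the plinth, and better centred.

```bash
python3 -m crank '[[0,0,0,0,0,0],[0,0,0,0,0,0],[0.05,0.15,0,0,0,0],[0.05,0.15,-1,0,0,0],[0.05,0.15,-1.8,0,0,0],[0.05,0.15,-1.8,0,0,0],[0.05,0.15,-1.8,0,0,0]]' -1 60
python3 -m crank '[[0,0,0,0,0,0],[0,0,0,0,0,0],[0,0,0,0,0,0],[0,0,0,0,0,0],[0,0,0,0,0,0],[0,0,0,0,0,0],[0,0,0,0,0,0]]' 1 60
python3 - <<'E'
from h import *
for r in (218,224,230,236,242,250,262):
    u,v,P,c,s=prof((274,302),r,r+1)
    print(r,[(int(u[i]),*P[i].round(0).astype(int).tolist(),int(c[i].sum())) for i in range(0,28,3)])
    u,v,P,c,s=prof((336,366),r,r+1)
    print('  R',[(int(u[i]),*P[i].round(0).astype(int).tolist(),int(c[i].sum())) for i in range(0,30,4)])
E
```

```text
time_s: 8.65
tcp_pos: [0.5758, -0.162, 0.0379]
orientation: [0.988, -0.155, 0.0, 0.0]
contact_force: [-0.1, -0.1, 1.2]
finger_gap: 1.003
finger_force: 0.0
time_s: 9.52
tcp_pos: [0.576, -0.1619, 0.0385]
orientation: [0.988, -0.156, 0.0, -0.0]
contact_force: [-1.5, 1.2, 5.9]
finger_gap: 0.343
finger_force: 59.7
218 [(274, -5, 35, -37, 583), (277, -6, 33, -39, 586), (280, 30, 17, 59, 591), (283, 30, 16, 59, 589), (286, 29, 14, 58, 596), (289, 30, 13, 58, 602), (292, 29, 12, 58, 597), (295, 30, 10, 60, 596), (298, 29, 9, 58, 593), (301, 30, 7, 58, 594)]
  R [(336, 29, -9, 58, 585), (340, 30, -10, 58, 590), (344, 30, -12, 60, 585), (348, 30, -14, 58, 589), (352, 30, -16, 59, 589), (356, 29, -18, 58, 592), (360, -5, -36, -38, 576), (364, -5, -39, -37, 576)]
224 [(274, -11, 36, -39, 598), (277, -11, 33, -38, 586), (280, 27, 17, 59, 585), (283, 26, 16, 58, 594), (286, 26, 14, 58, 592), (289, 27, 13, 58, 597), (292, 27, 12, 59, 597), (295, 27, 10, 58, 588), (298, 26, 9, 58, 592), (301, 27, 7, 58, 592)]
  R [(336, 27, -9, 59, 591), (340, 27, -11, 58, 591), (344, 27, -12, 59, 592), (348, 27, -1
[... 1676 characters left out ...]
, 11, 58, 206), (298, 14, 9, 60, 200), (301, 14, 8, 59, 199)]
  R [(336, 14, -9, 59, 194), (340, 14, -11, 61, 199), (344, 14, -13, 59, 194), (348, 13, -15, 58, 208), (352, 11, -17, 54, 492), (356, 11, -19, 53, 482), (360, 6, -23, 44, 363), (364, 7, -25, 45, 210)]
262 [(274, 11, 19, 66, 484), (277, 11, 18, 66, 489), (280, 12, 17, 67, 465), (283, 11, 15, 67, 201), (286, 10, 14, 63, 193), (289, 7, 13, 59, 188), (292, 8, 12, 60, 202), (295, 8, 11, 60, 188), (298, 8, 9, 60, 191), (301, 8, 8, 60, 192)]
  R [(336, 8, -9, 59, 189), (340, 8, -11, 59, 186), (344, 7, -13, 58, 197), (348, 9, -14, 63, 187), (352, 11, -16, 65, 273), (356, 11, -18, 65, 493), (360, 12, -19, 67, 487), (364, 7, -23, 59, 341)]
```

The button side now sits flush with the pad, because the floor shows where the button used to protrude. The gap rose to button-in width and the lateral force is near zero. I'll do a test pull along (-0.952, +0.307).

```bash
python3 -m crank '[[-0.5,0.15,0,0,0,0],[-1,0.3,0,0,0,0],[-1.9,0.6,0,0,0,0],[-1.9,0.6,0,0,0,0]]' 1 60
python3 - <<'E'
from h import *
u,v,P,c,s=prof((317,318),190,300)
k=(P[:,2]>50)&(c.sum(1)<330); print("handle x",P[k,0].min(),P[k,0].max(),s["contact_force"],s["tcp_pos"])
E
```

```text
time_s: 10.72
tcp_pos: [0.5568, -0.1557, 0.0385]
orientation: [0.988, -0.155, 0.001, -0.0]
contact_force: [4.0, 1.6, 5.1]
finger_gap: 0.338
finger_force: 59.6
handle x -13.023793915641342 16.263387869665483 [3.98652746 1.579971   5.07181907] [ 0.55675253 -0.15568406  0.03845531]
```

The handle now travels with the grip against about 4 N of spring force. I'll draw it on to the second stop.

```bash
python3 -m crank '[[-1.2,0.38,0,0,0,0],[-2.4,0.77,0,0,0,0],[-3.6,1.16,0,0,0,0],[-4.8,1.55,0,0,0,0],[-6,1.93,0,0,0,0],[-7.2,2.32,0,0,0,0],[-8.2,2.64,0,0,0,0],[-9,2.9,0,0,0,0],[-9.4,3.03,0,0,0,0],[-9.4,3.03,0,0,0,0]]' 1 60
```

```text
time_s: 12.02
tcp_pos: [0.4635, -0.1255, 0.0384]
orientation: [0.988, -0.156, 0.001, -0.0]
contact_force: [8.1, 3.1, 4.4]
finger_gap: 0.341
finger_force: 60.1
```

```bash
python3 -m crank '[[-0.15,0.08,0,0,0,0],[-0.3,0.15,0,0,0,0],[-0.45,0.2,0,0,0,0],[-0.45,0.2,0,0,0,0]]' 1 60
python3 - <<'E'
from h import *
u,v,P,c,s=prof((317,318),130,300)
k=(P[:,2]>50)&(c.sum(1)<330)&(P[:,0]<30); print("handle x",P[k,0].min(),P[k,0].max(),s["contact_force"])
u,v,P,c,s=prof((280,300),236,242)
print("button-side max y, x~10:",P[(P[:,2]>30)&(P[:,2]<42),1].max(initial=0))
E
```

```text
time_s: 12.52
tcp_pos: [0.462, -0.125, 0.0386]
orientation: [0.988, -0.155, 0.005, 0.001]
contact_force: [32.2, -7.2, -16.2]
finger_gap: 0.34
finger_force: 61.3
handle x -13.029560733461349 15.803940220993896 [ 32.17209482  -7.23923254 -16.21405602]
button-side max y, x~10: 19.98695730623659
```

The rod is on the hard stop: the pull rose sharply to about 33 N at about 120 mm of travel, with no slip. I'll ease the pull slightly so it still rests on the stop, check it, and look once.

```bash
python3 -m crank '[[0.15,-0.05,0,0,0,0],[0.15,-0.05,0,0,0,0],[0.15,-0.05,0,0,0,0],[0.15,-0.05,0,0,0,0]]' 1 60
python3 - <<'E'
from h import *
a,d=robot.camera("wrist");b,d=robot.camera("side")
cv2.imwrite("pics/end.png",cv2.resize(np.vstack([a[100:300,200:440],b[150:350,220:460]])[:,:,::-1],None,fx=2,fy=1.45))
E
```

```text
time_s: 13.12
tcp_pos: [0.4619, -0.125, 0.0385]
orientation: [0.988, -0.155, 0.003, 0.0]
contact_force: [17.9, -4.2, -3.6]
finger_gap: 0.34
finger_force: 62.6
```

View pics/end.png

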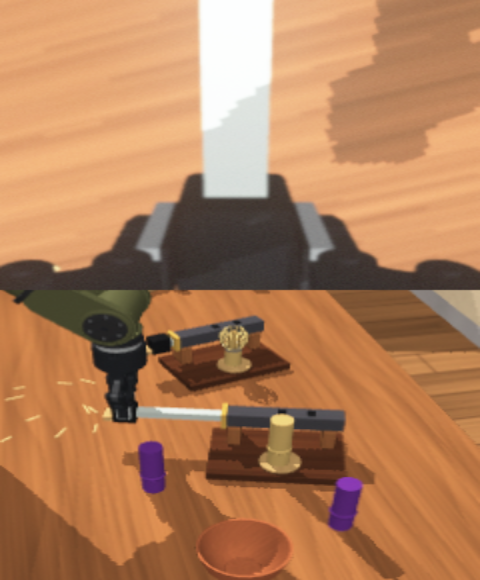

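The picture shows the rod fully drawn, from (225,413) to (135,412), with the handle gripped at (122,405). The blank at (281,445), the whisk at (235,340), the other handle and the bowl are where they were. The pull is a steady 18 N against the stop, above the 6.6 N spring.

```bash
python3 -c "
from workcell import robot
print(robot.job_done())"
```

```text
the job is handed in; nothing more can be done
None
```

I drew the handle of the rest with the uncut blank to its second stop and handed the job in at about 13 s, still gripping it with the button squeezed in; a first pull on the locked handle slipped, so I regripped lower.

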